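# Settle the stand's screw foot on a stone slab

## Task

The foot under the free end of the teak stand hangs in the air. Slide the flat stone slab under the raised foot, so that the whole foot will land on it, then turn the three-armed wheel clockwise to screw the foot down until it just rests on the slab, touching it but not screwed down hard. Leave the bowl, bottle, dipper, cup and soap dish where they stand.

Things in the scene. Friction and masses are not known exactly. Their poses are not given: they have to be found in the camera images.
- stand: Low dark teak stand, fixed. Board 140 x 300 mm (its x, y), 18 mm thick, top 113 mm above the surface. Origin on the surface under the board's centre, z up. Two fixed legs at y = +125 mm; a bowl stands on that half. The screw foot is on the vertical line x = 0, y = -110 mm, 40 mm in from the board's -y edge; below the board that end is open on three sides.
- wheel_hub (a point): Centre of the three-armed wheel on top of the screw, on its axis, at mid-height of the arms. Hub 28 mm across, 22 high; level arms 12 mm thick, 120 deg apart, ending in 18 mm balls 60 mm from the axis. Turns with the wheel: x along one arm, z up. Arms stand 37 mm (foot down) to 55 mm above the bare board. 1.5 to 3 N pushed sideways at 45 mm from the axis turns it; it stays where left.
- wheel (a joint): Angle of the three-armed wheel, rad, growing clockwise as seen from above, 0 (foot fully up) to 12.5. Clockwise lowers wheel, screw and foot together, 12 mm a turn (1.91 mm per rad).
- foot_sole (a point): Centre of the underside of the black rubber foot (32 mm across, under a 38 mm steel cup) at the bottom of the screw; at the start 10 to 18 mm above the level of the slab's top. The rubber is springy: after first touch the sole stays still and squashes about 1 mm per 5 N while the wheel goes on down; up to a third of a turn past first touch is still a light touch.
- slab_mid (a point): Centre (half-way up) of the loose grey stone slab, 150 x 80 x 18 mm (its x, y, z), about 0.5 kg, flat on the surface, z up. At the start it lies beyond the stand's -y end, its long axis (x) roughly pointing at the foot. Too wide to grasp; slides when pushed with about 2 to 6 N.
- bowl: White bowl, 110 mm across, 50 mm high, on the stand's board. Origin at the centre of its underside. Not to be disturbed.
- bottle: Green glass bottle, 64 mm across, 190 mm high, upright on the surface on the far (+x) side of the stand. Origin at the centre of its underside. Not to be disturbed.
- dipper: Red plastic dipper, 112 mm across, 90 mm high, with a 110 mm handle along its +x, on the far (+x) side of the slab. Origin at the centre of its underside. Not to be disturbed.
- cup: Bamboo cup, 64 mm across, 95 mm high, on the far (+x) side of the stand. Origin at the centre of its underside. Not to be disturbed.
- soap_dish: Wooden dish 100 x 75 mm with soap, 27 mm high, on the robot's side of the stand. Origin at the centre of its underside. Not to be disturbed.
Not all that is in view belongs to the job. Of the things that look like the part that bears slab_mid, take the one that is farthest to the robot's right at the start.

How it is judged:
By the outcome, as a careful person would: the job done as asked, in the order asked, and still so for the second after the job is handed in, with the robot touching nothing.
It also fails if it takes over 61 s, if anything falls off the work surface, if the arm or the gripper's body presses on something with over 40 N, if the wrist force passes 120 N, or if a joint passes its speed limit or range.

## Robot

A 6-joint arm with a two-finger parallel gripper is mounted at the origin on the work surface. World frame = base frame: x ahead of the robot, y to its left, z up, the work surface at z = 0. Lengths are in m, angles in rad, forces in N, time in s.
With the tool pointing down it reaches from about 0.35 to 0.725 m from the base axis. Payload 4.3 kg.
Tool frame: the origin (TCP) lies on the centre line of the jaws, within the pads' length; the fingertips stand 17 mm ahead of it and the grasp point (between the pads) lies 2 mm behind it; z points along the fingers, y is the line along which they close (so a half turn about z gives the same grasp; the last joint's range is limited). The gripper opens to 85 mm and grips with 20 to 120 N. Pads are 22 mm wide; open, the fingers measure 114 mm over their backs; the gripper's body (76 mm by 85 mm) begins 54 mm behind the grasp point. The pads swing forward as they close: fully open they stand 13 mm farther back than shut.
Start: joints at [-1.289, 0.377, 0.081, 1.274, 0, 1.46], TCP at [0.22, -0.531, 0.248] pointing down, gripper open.
Joint ranges: [-2.72, 2.72], [-0.84, 1.66], [-1.02, 1.22], [-1.77, 2.12], [-1.37, 1.28], [-3.14, 3.14]. Speed limits (rad/s): [2.57, 2.57, 3.14, 3.14, 3.14, 3.14].

## Interface

Orientations are given as a rotation vector (axis times angle).
In Python, from rig import robot, optics, job gives the robot as it stands. The module is installed in compiled form; this text tells all that it offers.
- The arm moves only by the shell command python3 -m handwheel 'ROWS' [FORCE]. ROWS is JSON, a list of rows, each an object with "hand": the finger opening in mm, from 0 to 85.4; "linear": the shift along the tool's x, y, z in mm, a list of three; "roll": the turn about the tool's z in degrees. A call has 1 to 5 rows; each row is the pose to reach, as a shift and turn from the pose commanded when the call began, along the tool's axes at that moment; what a row does not reach only later rows make up. A row lasts 1/8 s, in which the tool goes at most 62.5 mm and 10.7 degrees, less where a joint would pass 70% of its speed; a pose out of reach is approached as far as the arm can. A call with a gripper value outside its range is refused whole. The fingers move at their own pace and stop on an object; FORCE is the grip in N (left out, the last holds). Time passes only in rows, so rows that repeat a pose let the fingers close. It gives the time, the measured TCP pose, the force, the opening and the grip force at its end, in the units of the state.
- robot.get_state(): the state, without advancing time (a new reading comes with each control period).
- optics.grab_frame(name): name is "scene" or "top" or "wrist"; returns (picture, depth): 400x640x3 uint8, red, green, blue; 400x640 float32, m along the optical axis (not along the pixel's ray), 0 where there is no reading.
- optics.camera_info(name): a dict with "vfov" (degrees; the focal length in pixels is half the picture's height over the tangent of half this angle, whatever the lens; pixels are square), "cx", "cy" (the principal point, pixels), "R" (3x3) and "t" (3): a world point X has camera coordinates R X + t. Camera axes: x right, y down, z forward; pixel columns grow to the right and rows downward; lengths in m; the calibration is good to about 2 mm. The wrist camera is an equidistant fisheye: a pixel r from the principal point sees the ray r / f radians off the axis. A picture is of the moment at which its call begins: read the wrist's pose just before it. camera_info takes no time and is no camera call; for the wrist camera it gives the pose at the moment of the call.
- job.finish_job(): hands the job in; it is judged then, once.
The state is a dict: "clock": time; "q": joint angles; "joint_vel": joint speeds; "joint_torque": joint torques, N m; "tool_pos": TCP position; "eef_rot": TCP orientation; "force": force on the tool from outside, world axes, zero at the start; "wrist_torque": the same for the moment, N m; "finger_gap": finger opening in m; "grip_force": force on a finger pad.
Only numpy, scipy, OpenCV 4.12 (cv2) and the standard library are available. Lean on these libraries where they do the work, as an engineer would, in place of code of your own. Each camera call takes 0.05 s, during which the arm holds its last target. There are 200 camera calls.

## Working session

There is one attempt and no reset: what is moved stays moved. The work goes in short steps, Python scripts to look and compute and a shell command to move; the robot and the scene stay as the last step left them, time stands still between calls to the robot, and variables do not carry over. Pictures are saved under pics/ and viewed, at most 10 in all, crops included, and the job is handed in when it is done.

```bash
mkdir -p pics
cat > h.py <<'E'
from rig import robot, optics, job
import numpy as np, cv2
from scipy.spatial.transform import Rotation as Ro
def grab(n,f=None):
    i=optics.camera_info(n); p,d=optics.grab_frame(n)
    np.savez(f'{n}.npz',p=p,d=d,R=i['R'],t=i['t'],v=i['vfov'],cx=i['cx'],cy=i['cy'])
    if f: cv2.imwrite(f'pics/{f}.png',p[:,:,::-1])
def ld(n): return np.load(f'{n}.npz')
def pt(s,u,v,z=None):
    """world point at pixel; by depth, or on plane z"""
    f=200/np.tan(np.radians(float(s['v'])/2)); R=s['R'];t=s['t']
    r=np.array([(u-s['cx'])/f,(v-s['cy'])/f,1.])
    if z is None: return R.T@(r*s['d'][int(v),int(u)]-t)
    o=-R.T@t; w=R.T@r; return o+w*(z-o[2])/w[2]
def cloud(s):
    f=200/np.tan(np.radians(float(s['v'])/2)); v,u=np.mgrid[0:400,0:640]; d=s['d']
    c=np.stack([(u-s['cx'])/f*d,(v-s['cy'])/f*d,d],-1); w=(c-s['t'])@s['R']; w[d==0]=np.nan; return w
def px(s,X):
    f=200/np.tan(np.radians(float(s['v'])/2)); c=s['R']@np.array(X)+s['t']; return s['cx']+f*c[0]/c[2], s['cy']+f*c[1]/c[2]
E
python3 - <<'E'
from h import *
grab('top','top');grab('scene','scene')
s=robot.get_state();print(s['clock'],s['tool_pos'],s['eef_rot'],Ro.from_rotvec(s['eef_rot']).as_matrix().round(2))
E
```

```text
0.1 [ 0.21940842 -0.53090974  0.24745655] [-3.07972769e+00 -6.11129165e-01  2.77891821e-04] [[ 0.92  0.38 -0.  ]
 [ 0.38 -0.92  0.  ]
 [ 0.   -0.   -1.  ]]
```

View pics/top.png

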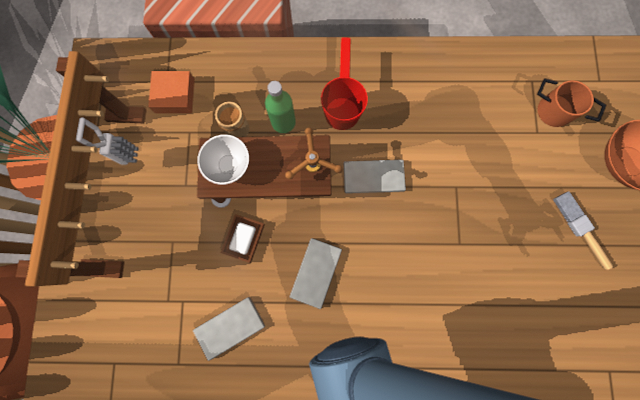

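View pics/scene.png

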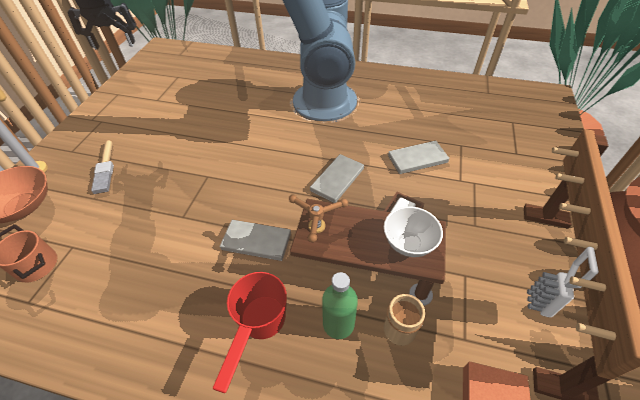

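Three grey slabs appear in the top view: (375,176), (317,273) and (229,328). The one at (375,176) is farthest to the robot's right and lies beyond the stand's -y end, pointing at the foot, so it fits. The wheel is at (312,157), the bowl at (223,160), the dipper at (344,103) and the soap dish at (242,238). Next I'll measure and confirm in a crop.

Run:
```python
from h import *
s=ld('top'); w=cloud(s)
def rect(mask,name):
    m=cv2.morphologyEx(mask.astype(np.uint8),cv2.MORPH_OPEN,np.ones((3,3)))
    n,l,st,c=cv2.connectedComponentsWithStats(m)
    for i in range(1,n):
        if st[i,4]>300:
            P=w[l==i]; r=cv2.minAreaRect((P[:,:2]*1000).astype(np.float32)); print(name,c[i].round(),r,'z',np.median(P[:,2]).round(4),st[i,4])
z=w[...,2]; m=np.zeros(z.shape,bool); m[120:210,190:430]=1
rect((abs(z-.018)<.006)&m,'slab'); rect((abs(z-.113)<.006)&m,'board')
rect((z>.14)&m,'wheelbowl')
for u,v,n in [(312,157,'hub'),(308,131,'arm1'),(289,175,'arm2'),(335,173,'arm3'),(344,100,'dip'),(362,104,'dip rim'),(223,160,'bowl')]: print(n,pt(s,u,v).round(4))
c=s['p'][110:220,270:430]; cv2.imwrite('pics/crop.png',cv2.resize(c,None,fx=5,fy=5,interpolation=cv2.INTER_CUBIC)[:,:,::-1])
```

```text
slab [374. 175.] ((580.6123657226562, -26.053802490234375), (80.61963653564453, 150.02804565429688), 1.9854542016983032) z 0.0181 1869
board [272. 171.] ((578.0025634765625, 235.7939453125), (140.58450317382812, 300.5435485839844), 1.5198969841003418) z 0.113 5003
board [322. 146.] ((619.5342407226562, 106.15992736816406), (61.108665466308594, 38.737552642822266), 0.25008270144462585) z 0.113 378
wheelbowl [312. 158.] ((595.099365234375, 127.1336441040039), (105.6501693725586, 118.74994659423828), 7.211577892303467) z 0.1661 610
wheelbowl [218. 153.] ((581.46533203125, 316.6792297363281), (99.03461456298828, 107.32996368408203), 46.252376556396484) z 0.1564 739
hub [0.578  0.1258 0.1747]
arm1 [0.6375 0.135  0.1678]
arm2 [0.5411 0.1734 0.168 ]
arm3 [0.5899 0.0715 0.0012]
dip [0.787  0.0476 0.0044]
dip rim [0.756  0.0055 0.0461]
bowl [0.5878 0.3266 0.1192]
```

View pics/crop.png

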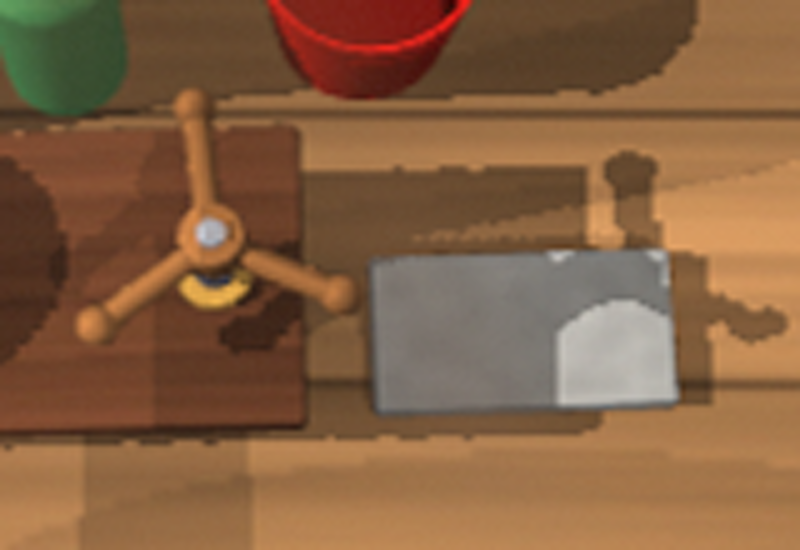

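The crop confirms it: a grey slab with a sunlit patch, 80x150 mm, top at z=0.018. Its near end is about 25 mm short of the board edge, and the hub is at crop (210,232). Board, foot and hub agree at about (0.580, 0.126).

```bash
cat >> h.py <<'E'
def go(x,y,z,yaw=None):
    "print tool-axis shift mm (and roll deg to bring tool y to world yaw)"
    s=robot.get_state(); M=Ro.from_rotvec(s['eef_rot']).as_matrix(); d=M.T@(np.array([x,y,z])-s['tool_pos'])*1000
    cy=np.degrees(np.arctan2(M[1,1],M[0,1])); print('t',round(s['clock'],2),'pos',s['tool_pos'].round(4),'yaw_y',cy.round(2),'shift',d.round(1),'roll',None if yaw is None else round(-(yaw-cy),1),'F',s['force'].round(1),'gap',s['finger_gap'])
E
python3 - <<'E'
from h import *
go(.585,-.137,.20,2)
s=ld('top');w=cloud(s);p=s['p'].astype(int)
print('ball3',pt(s,338,168.6,.172),'ball1',pt(s,308.5,131,.172),'ball2',pt(s,289,175,.172), 'hub',pt(s,312.3,156.4,.177))
m=(p[...,0]>120)&(p[...,1]<50)&(p[...,2]<50); P=w[m];P=P[(P[:,2]>.07)&(P[:,0]<.9)];print('dipper',np.nanmin(P,0),np.nanmax(P,0))
E
```

```text
t 0.1 pos [ 0.2194 -0.5309  0.2475] yaw_y -67.55 shift [ 488.3 -224.4   48. ] roll -69.6 F [-0.6  0.7  0.3] gap 0.08552371245422534
ball3 [0.5540894  0.07187178 0.172     ] ball1 [0.63583473 0.13377758 0.172     ] ball2 [0.54009571 0.1730018  0.172     ] hub [0.57859247 0.12510774 0.177     ]
dipper [6.94606131e-01 3.59013299e-04 7.00053921e-02] [0.89998556 0.10795507 0.09410142]
```

```bash
python3 -m handwheel '[{"hand":60,"linear":[54,-25,5],"roll":-10},{"hand":60,"linear":[108,-50,10],"roll":-20},{"hand":60,"linear":[162,-75,16],"roll":-30},{"hand":60,"linear":[216,-100,21],"roll":-40},{"hand":60,"linear":[270,-125,26],"roll":-50}]'; python3 -c "
from h import *
go(.585,-.137,.20,2)"
```

```text
clock: 0.72
tool_pos: [0.4222, -0.3111, 0.2218]
eef_rot: [-2.529, -1.863, 0.0]
force: [0.5, -1.0, 0.3]
finger_gap: 0.0602
grip_force: 0.0
t 0.72 pos [ 0.4222 -0.3111  0.2218] yaw_y -17.23 shift [214.5 103.9  21.8] roll -19.2 F [ 0.5 -1.   0.3] gap 0.06021570789368791
```

```bash
python3 -m handwheel '[{"hand":60,"linear":[54,26,5],"roll":-6},{"hand":60,"linear":[108,52,10],"roll":-12},{"hand":60,"linear":[162,78,16],"roll":-19},{"hand":60,"linear":[215,104,22],"roll":-19},{"hand":60,"linear":[215,104,22],"roll":-19}]'; python3 -c "
from h import *
go(.585,-.137,.10,2)
i=optics.camera_info('wrist');print(-i['R'].T@i['t'],i['R'][2])"
```

```text
clock: 1.35
tool_pos: [0.5869, -0.1357, 0.1988]
eef_rot: [-2.185, -2.254, 0.0]
force: [-1.2, -0.5, -0.5]
finger_gap: 0.0597
grip_force: 0.0
t 1.35 pos [ 0.5869 -0.1357  0.1988] yaw_y 1.78 shift [-1.4 -1.8 98.8] roll -0.2 F [-1.2 -0.5 -0.5] gap 0.05971479208163423
[ 0.58359439 -0.06245513  0.32377628] [ 0.00909132 -0.28726639 -0.95780759]
```

```bash
python3 -c "
from h import *
print(robot.get_state()['q'].round(3)); grab('wrist','w1')"
```

```text
[-3.330e-01  4.510e-01  6.500e-02  1.186e+00  1.000e-03  1.207e+00]
```

View pics/w1.png

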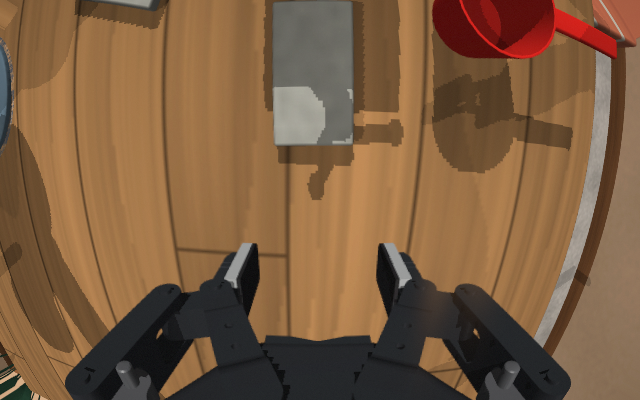

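The wrist view shows the slab centred between the fingers (end at about (313,145)). The camera sits on the wheel's side of the tool, so I'll turn the tool half round to keep it away from the wheel.

```bash
for i in 1 2 3; do python3 -m handwheel '[{"hand":60,"linear":[0,0,0],"roll":-10},{"hand":60,"linear":[0,0,0],"roll":-20},{"hand":60,"linear":[0,0,0],"roll":-30},{"hand":60,"linear":[0,0,0],"roll":-40},{"hand":60,"linear":[0,0,0],"roll":-50}]' >/dev/null; done;  python3 -m handwheel '[{"hand":60,"linear":[0,0,0],"roll":-10},{"hand":60,"linear":[0,0,0],"roll":-20},{"hand":60,"linear":[0,0,0],"roll":-30},{"hand":60,"linear":[0,0,0],"roll":-30}]'; python3 -c "
from h import *
go(.585,-.137,.027,-178)"
```

```text
clock: 3.78
tool_pos: [0.5844, -0.1405, 0.2003]
eef_rot: [2.244, -2.197, -0.0]
force: [0.3, 1.2, 0.4]
finger_gap: 0.0606
grip_force: 0.0
t 3.77 pos [ 0.5844 -0.1405  0.2003] yaw_y -178.79 shift [ -3.6  -0.8 173.3] roll -0.8 F [0.3 1.2 0.4] gap 0.06064519971798098
```

```bash
python3 -m handwheel '[{"hand":60,"linear":[0,0,60],"roll":0},{"hand":60,"linear":[0,0,120],"roll":0},{"hand":60,"linear":[0,0,160],"roll":0},{"hand":60,"linear":[0,0,178],"roll":0},{"hand":60,"linear":[0,0,178],"roll":0}]';  python3 -c "
from h import *
grab('scene')
s=ld('scene');u,v=map(int,px(s,[.585,-.13,.04]));print(u,v)
c=s['p'][max(0,v-60):v+60,max(0,u-80):u+80];cv2.imwrite('pics/c2.png',cv2.resize(c,None,fx=4,fy=4)[:,:,::-1])
go(.58,.01,.022)"
```

```text
clock: 4.4
tool_pos: [0.5831, -0.1394, 0.0206]
eef_rot: [2.244, -2.196, -0.006]
force: [-0.5, -0.0, 0.1]
finger_gap: 0.0602
grip_force: 0.0
209 225
t 4.45 pos [ 0.5845 -0.1397  0.0221] yaw_y -178.71 shift [-149.7    1.2    0.2] roll None F [-0.3  0.   1. ] gap 0.059971908909091765
```

View pics/c2.png

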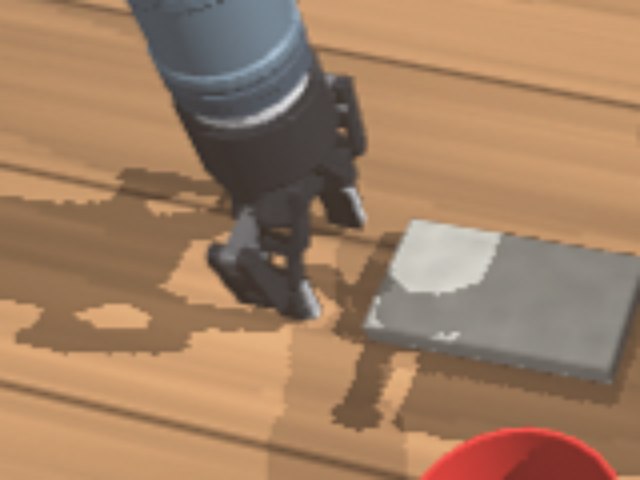

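Fingers are low, with the tips at (310,315) and (350,215) facing the slab's end below its top. I'll push.

```bash
python3 -m handwheel '[{"hand":60,"linear":[-12,0,0],"roll":0},{"hand":60,"linear":[-22,0,0],"roll":0},{"hand":60,"linear":[-32,0,0],"roll":0},{"hand":60,"linear":[-42,0,0],"roll":0},{"hand":60,"linear":[-52,0,0],"roll":0}]';  python3 -m handwheel '[{"hand":60,"linear":[-10,0,0],"roll":0},{"hand":60,"linear":[-20,0,0],"roll":0},{"hand":60,"linear":[-30,0,0],"roll":0},{"hand":60,"linear":[-40,0,0],"roll":0},{"hand":60,"linear":[-50,0,0],"roll":0}]'; python3 -c "
from h import *
grab('scene','s3')
go(.58,.012,.022)"
```

```text
clock: 5.08
tool_pos: [0.585, -0.0874, 0.0231]
eef_rot: [2.249, -2.193, 0.004]
force: [0.1, -4.5, 3.5]
finger_gap: 0.0598
grip_force: 2.3
clock: 5.7
tool_pos: [0.5827, -0.0366, 0.0222]
eef_rot: [2.249, -2.193, -0.0]
force: [0.2, -3.9, 3.6]
finger_gap: 0.0599
grip_force: 2.3
t 5.75 pos [ 0.5824 -0.035   0.0221] yaw_y -178.48 shift [-47.    1.1   0.2] roll None F [ 0.9 -1.3  1.6] gap 0.06013035908058561
```

View pics/s3.png

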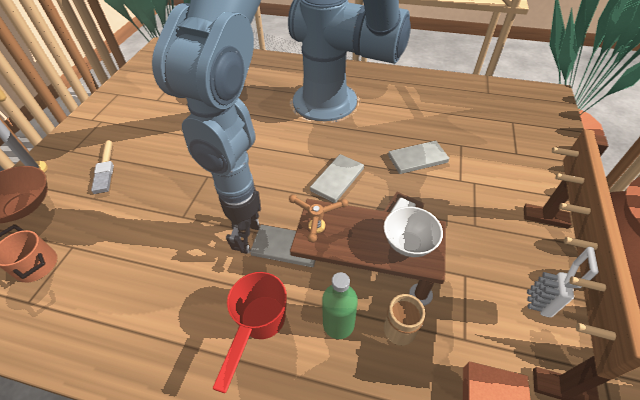

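The slab is sliding straight under the board (its pushed end is at about (250,243) in the scene view). Now to measure how far the end is from the TCP.

```bash
python3 -c "
from h import *
s=ld('scene');w=cloud(s)
m=(abs(w[...,2]-.018)<.004)&(w[...,0]>.52)&(w[...,0]<.64)&(w[...,1]>-.06)&(w[...,1]<.08);P=w[m]
print(len(P),np.percentile(P,[1,50,99],axis=0).round(4))"
```

```text
1175 [[ 0.538  -0.0327  0.0147]
 [ 0.5809  0.0217  0.0188]
 [ 0.6165  0.0754  0.0215]]
```

```bash
python3 -m handwheel '[{"hand":60,"linear":[-10,0,0],"roll":0},{"hand":60,"linear":[-20,0,0],"roll":0},{"hand":60,"linear":[-31,0,0],"roll":0},{"hand":60,"linear":[-42,0,0],"roll":0},{"hand":60,"linear":[-52,0,0],"roll":0}]';  python3 -m handwheel '[{"hand":60,"linear":[0,0,0],"roll":0},{"hand":60,"linear":[30,0,0],"roll":0},{"hand":60,"linear":[90,0,0],"roll":0},{"hand":60,"linear":[90,0,-60],"roll":0},{"hand":60,"linear":[90,0,-120],"roll":0}]'; python3 -c "
from h import *
grab('scene','s4');grab('top','t4')
s=ld('scene');w=cloud(s)
m=(abs(w[...,2]-.018)<.004)&(w[...,0]>.52)&(w[...,0]<.64)&(w[...,1]>-.05)&(w[...,1]<.1);P=w[m]
print(len(P),np.percentile(P,[1,50,99],axis=0).round(4))
s=ld('top');w=cloud(s)
m=(abs(w[...,2]-.018)<.005)&(w[...,0]>.52)&(w[...,0]<.64)&(w[...,1]>-.05)&(w[...,1]<.1);P=w[m]
print(len(P),np.percentile(P,[1,50,99],axis=0).round(4))
go(.58,.012,.022)"
```

```text
clock: 6.38
tool_pos: [0.5811, 0.0157, 0.022]
eef_rot: [2.25, -2.193, -0.001]
force: [0.5, -3.3, 0.4]
finger_gap: 0.0602
grip_force: 1.4
clock: 7.0
tool_pos: [0.5827, -0.0755, 0.1426]
eef_rot: [2.247, -2.195, -0.005]
force: [1.2, -0.4, 0.7]
finger_gap: 0.0599
grip_force: 0.0
519 [[0.5372 0.0307 0.0149]
 [0.5853 0.0511 0.0188]
 [0.615  0.0972 0.0215]]
605 [[0.5393 0.0274 0.0145]
 [0.5727 0.0521 0.0182]
 [0.6167 0.0821 0.0218]]
t 7.1 pos [ 0.5885 -0.0762  0.1497] yaw_y -178.58 shift [-88.6   7.9 127.4] roll None F [ 1.1 -0.5 -0.2] gap 0.0599022262222808
```

The slab now spans y≈0.027..0.177 and x≈0.538..0.617, so the foot at (0.580,0.126) has about 20 mm or more of margin all round. Next I'll measure the wheel height to get the foot's gap.

```bash
cat >> h.py <<'E'
def wheel(names=('top','scene')):
    H=np.array([.5795,.1257])
    for n in names:
        s=ld(n);w=cloud(s);r=np.hypot(w[...,0]-H[0],w[...,1]-H[1]);z=w[...,2]
        hub=(r<.012)&(z>.14)&(z<.19); b=(abs(z-.113)<.008)&(abs(w[...,0]-.578)<.065)&(w[...,1]>.1)&(w[...,1]<.25)
        a=(r>.028)&(r<.072)&(z>.135)&(z<.19)
        P=w[a]; th=np.arctan2(P[:,1]-H[1],P[:,0]-H[0]); ph=np.degrees(np.angle(np.mean(np.exp(3j*th))))/3
        ar=(r>.025)&(r<.045)&(z>.135)&(z<.19)
        print(n,'hubtop',np.nanpercentile(z[hub],[25,50,90]).round(4),'n',hub.sum(),'board',np.nanmedian(z[b]).round(4),'armtop50',np.nanpercentile(z[ar],[50,80]).round(4),'armang mod120',ph.round(1),len(P))
E
python3 -c "
from h import *
grab('top');grab('top');wheel()
s=ld('scene');c=s['p'][170:290,220:380];cv2.imwrite('pics/c5.png',cv2.resize(c,None,fx=5,fy=5,interpolation=2)[:,:,::-1])
go(.609,.09,.22,180)"
```

```text
top hubtop [0.1706 0.1715 0.1746] n 107 board 0.113 armtop50 [0.1648 0.1664] armang mod120 7.4 358
scene hubtop [0.1708 0.1723 0.175 ] n 112 board 0.1141 armtop50 [0.1659 0.1674] armang mod120 7.5 384
t 7.2 pos [ 0.585  -0.0752  0.1438] yaw_y -178.56 shift [-164.6  -28.4  -76. ] roll -358.6 F [ 0.2 -0.5 -0.5] gap 0.060062606462490106
```

View pics/c5.png

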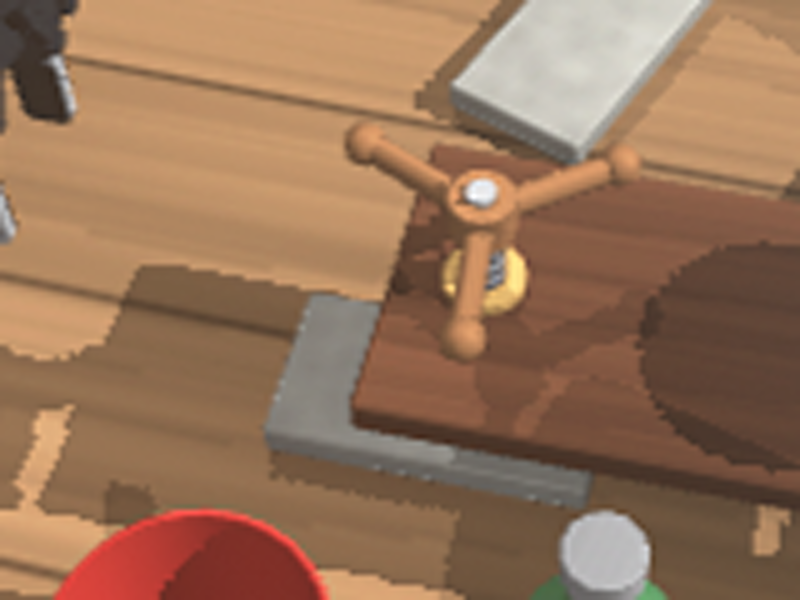

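The slab sits under the board's open end (slab end at crop (315,300)-(265,440)), and the wheel still stands clear. The height-based gap is ambiguous (10 or 16 mm), so I'll look under the board with the wrist camera turned sideways.

```bash
python3 -m handwheel '[{"hand":30,"linear":[0,0,0],"roll":10},{"hand":0,"linear":[-5,-15,6],"roll":20},{"hand":0,"linear":[-10,-30,12],"roll":30},{"hand":0,"linear":[-15,-50,19],"roll":40},{"hand":0,"linear":[-15,-50,19],"roll":50}]'>/dev/null;  python3 -m handwheel '[{"hand":0,"linear":[0,0,0],"roll":10},{"hand":0,"linear":[0,0,0],"roll":20},{"hand":0,"linear":[0,0,0],"roll":30},{"hand":0,"linear":[0,0,0],"roll":40},{"hand":0,"linear":[0,0,0],"roll":40}]'; python3 -c "
from h import *
go(.609,.09,.22,90)
grab('wrist','w6');s=ld('wrist');print(s['v'],s['cx'],s['cy'],-s['R'].T@s['t'])"
```

```text
clock: 8.45
tool_pos: [0.6319, -0.0583, 0.121]
eef_rot: [0.043, -3.137, -0.002]
force: [-0.4, 0.4, -0.3]
finger_gap: 0.0002
grip_force: 0.0
t 8.45 pos [ 0.6319 -0.0583  0.121 ] yaw_y 91.58 shift [ 19.1 149.  -98.7] roll 1.6 F [-0.4  0.4 -0.3] gap 0.00022687445503455182
65.70646984690485 317.4847186792214 198.31549790614153 [ 0.55756237 -0.06070797  0.24622293]
```

View pics/w6.png

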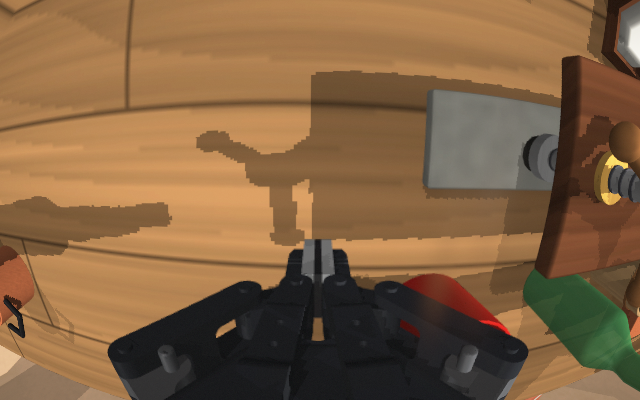

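The wrist view shows the foot at about (540,158): black rubber around (528,158) and the steel cup to its right, above the slab whose end is at x≈430. I'll measure its height there.

```bash
cat >> h.py <<'E'
def wcloud(s):
    f=200/np.tan(np.radians(float(s['v'])/2)); v,u=np.mgrid[0:400,0:640]; a=u-s['cx'];b=v-s['cy'];r=np.hypot(a,b)+1e-9;th=r/f
    k=np.tan(th)/r; d=s['d']; c=np.stack([a*k*d,b*k*d,d],-1); w=(c-s['t'])@s['R']; w[d==0]=np.nan; return w
E
python3 - <<'E'
from h import *
s=ld('wrist');w=wcloud(s)
print('slabtop',np.nanmedian(w[110:170,450:505],axis=(0,1)),'board',np.nanmedian(w[200:240,570:600],axis=(0,1)))
for v in (148,154,160,166):
    print(v,[(u,*(w[v,u]*1000).round(0).astype(int),int(s['p'][v,u].mean())) for u in range(518,562,3)])
c=s['p'][120:200,480:600];cv2.imwrite('pics/c7.png',cv2.resize(c,None,fx=6,fy=6,interpolation=2)[:,:,::-1])
E
```

```text
slabtop [0.57281508 0.0694216  0.01741489] board [0.60683857 0.10934783 0.11245379]
148 [(518, np.int64(576), np.int64(112), np.int64(19), 120), (521, np.int64(576), np.int64(116), np.int64(18), 104), (524, np.int64(575), np.int64(112), np.int64(28), 30), (527, np.int64(574), np.int64(111), np.int64(33), 22), (530, np.int64(573), np.int64(107), np.int64(42), 56), (533, np.int64(572), np.int64(108), np.int64(45), 70), (536, np.int64(572), np.int64(109), np.int64(48), 68), (539, np.int64(571), np.int64(108), np.int64(53), 69), (542, np.int64(571), np.int64(110), np.int64(54), 101), (545, np.int64(571), np.int64(115), np.int64(52), 101), (548, np.int64(570), np.int64(117), np.int64(53), 101), (551, np.int64(570), np.int64(121), np.int64(53), 103), (554, np.int64(569), np.int64(125), np.int64(53), 96), (557, np.int64(567), np.int64(86), np.int64(96), 50), (560, np.int64(566), np.int64(86), np.int64(99), 32)]
154 [(518, np.int64(581), np.int64(113), np.int64(19), 121), (521, np.int64(581), np.int64(117), np.int64(19), 94), (524, np.int64(579), np.int64(111), np.int64(30), 27), (527, np.in
[... 1614 characters left out ...]
91), np.int64(123), np.int64(17), 94), (527, np.int64(589), np.int64(114), np.int64(33), 24), (530, np.int64(587), np.int64(109), np.int64(43), 76), (533, np.int64(586), np.int64(110), np.int64(46), 75), (536, np.int64(586), np.int64(109), np.int64(50), 74), (539, np.int64(585), np.int64(110), np.int64(53), 102), (542, np.int64(585), np.int64(114), np.int64(52), 101), (545, np.int64(585), np.int64(118), np.int64(52), 102), (548, np.int64(584), np.int64(120), np.int64(54), 98), (551, np.int64(583), np.int64(119), np.int64(58), 52), (554, np.int64(583), np.int64(120), np.int64(61), 76), (557, np.int64(577), np.int64(86), np.int64(98), 30), (560, np.int64(577), np.int64(86), np.int64(102), 31)]
```

View pics/c7.png

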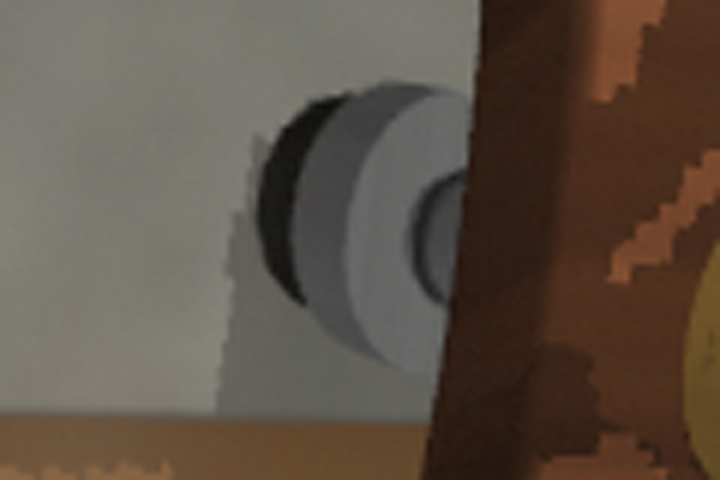

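By ray intersection the sole's front edge is at z≈0.029, so the gap to the slab top is about 11 mm, or roughly 330° to first touch. I'll go above the slot between the -y arm and the +x arm.

```bash
cat >> h.py <<'E'
def arc(a0,angs,r=.045,z=.155,H=(.5795,.1257)):
    "waypoints about hub, tool-axis shifts from current pose (mm)"
    s=robot.get_state(); M=Ro.from_rotvec(s['eef_rot']).as_matrix(); 
    for a in angs:
        q=np.radians(a); X=np.array([H[0]+r*np.cos(q),H[1]+r*np.sin(q),z]); print(a,(M.T@(X-s['tool_pos'])*1000).round(0).astype(int).tolist())
E
python3 -m handwheel '[{"hand":0,"linear":[0,0,-50],"roll":0},{"hand":0,"linear":[0,0,-99],"roll":0},{"hand":0,"linear":[7,50,-99],"roll":0},{"hand":0,"linear":[13,100,-99],"roll":0},{"hand":0,"linear":[19,149,-99],"roll":0}]' >/dev/null; python3 -m handwheel '[{"hand":0,"linear":[0,0,0],"roll":0},{"hand":0,"linear":[0,0,30],"roll":0},{"hand":0,"linear":[0,0,62],"roll":0},{"hand":0,"linear":[0,0,62],"roll":0}]'
python3 -c "
from h import *
go(.609,.09,.155);arc(0,[-65,-80,-100,-120,-140])"
```

```text
clock: 9.62
tool_pos: [0.608, 0.0886, 0.157]
eef_rot: [0.041, -3.134, 0.001]
force: [0.4, 0.9, -0.1]
finger_gap: -0.0001
grip_force: 0.0
t 9.62 pos [0.608  0.0886 0.157 ] yaw_y 91.48 shift [-1.   1.3  2. ] roll None F [ 0.4  0.9 -0.1] gap -0.0001456352714846825
-65 [10, -3, 2]
-80 [21, -7, 2]
-100 [37, -6, 2]
-120 [51, -1, 2]
-140 [63, 10, 2]
```

```bash
python3 -m handwheel '[{"hand":0,"linear":[10,-3,2],"roll":0},{"hand":0,"linear":[21,-7,2],"roll":0},{"hand":0,"linear":[37,-6,2],"roll":0},{"hand":0,"linear":[51,-1,2],"roll":0},{"hand":0,"linear":[63,10,2],"roll":0}]'
python3 -c "
from h import *
grab('top');grab('scene');wheel();arc(0,[-165,-190,-215,-240,-265])"
```

```text
clock: 10.25
tool_pos: [0.5483, 0.0972, 0.1601]
eef_rot: [-0.038, 3.137, -0.002]
force: [2.7, -1.8, -0.0]
finger_gap: -0.0004
grip_force: 1.3
top hubtop nan n 0 board 0.113 armtop50 nan armang mod120 -43.9 9
scene hubtop [0.1687 0.1705 0.1734] n 115 board 0.1141 armtop50 [0.1647 0.1736] armang mod120 -39.1 501
-165 [10, 16, 4]
-190 [10, 35, 4]
-215 [2, 53, 4]
-240 [-13, 66, 4]
-265 [-31, 71, 4]
  return np.nanmean(a, axis, out=out, keepdims=keepdims)
```

The wheel is turning: force ≈3 N, arm at about -160°. I'll continue round.

```bash
python3 -m handwheel '[{"hand":0,"linear":[10,16,2],"roll":0},{"hand":0,"linear":[10,35,2],"roll":0},{"hand":0,"linear":[2,53,2],"roll":0},{"hand":0,"linear":[-13,66,2],"roll":0},{"hand":0,"linear":[-31,71,2],"roll":0}]'
python3 -c "
from h import *
arc(0,[-290,-315,-340,-365,-390])"
```

```text
clock: 10.98
tool_pos: [0.5752, 0.172, 0.1551]
eef_rot: [0.043, -3.137, -0.001]
force: [-3.3, -0.8, 1.0]
finger_gap: -0.0001
grip_force: 1.3
-290 [-20, -5, 0]
-315 [-36, -16, 0]
-340 [-46, -32, 0]
-365 [-48, -52, 0]
-390 [-41, -70, 0]
```

```bash
python3 -m handwheel '[{"hand":0,"linear":[-20,-5,1],"roll":0},{"hand":0,"linear":[-36,-16,2],"roll":0},{"hand":0,"linear":[-46,-32,3],"roll":0},{"hand":0,"linear":[-48,-52,4],"roll":0},{"hand":0,"linear":[-41,-70,4],"roll":0}]'
python3 -c "
from h import *
grab('scene');wheel(['scene']);print(robot.get_state()['wrist_torque']);arc(0,[-360,-365])"
```

```text
clock: 11.6
tool_pos: [0.6199, 0.0997, 0.1522]
eef_rot: [-0.039, 3.14, 0.0]
force: [0.2, 1.8, 0.0]
finger_gap: -0.0004
grip_force: 1.0
scene hubtop [0.1611 0.1628 0.1653] n 7 board 0.1142 armtop50 [0.1562 0.1576] armang mod120 -41.3 535
[0.26134989 0.04598354 0.00957798]
-360 [-7, 28, -3]
-365 [-6, 24, -3]
```

```bash
python3 -m handwheel '[{"hand":0,"linear":[-3,12,0],"roll":0},{"hand":0,"linear":[-3,12,-50],"roll":0},{"hand":0,"linear":[-3,12,-68],"roll":0},{"hand":0,"linear":[-8,-44,-68],"roll":0},{"hand":0,"linear":[-12,-100,-68],"roll":0}]'>/dev/null;python3 -m handwheel '[{"hand":0,"linear":[0,-56,0],"roll":0},{"hand":0,"linear":[0,-58,50],"roll":0},{"hand":0,"linear":[0,-58,98],"roll":0},{"hand":0,"linear":[0,-58,98],"roll":0}]'
cat >> h.py <<'E'
def foot():
    grab('wrist'); s=ld('wrist'); w=wcloud(s); g=s['p'].astype(int).mean(2)
    C=-s['R'].T@s['t']
    # rays: hit plane y=.1098 (front of sole) for dark pixels; lower edge
    f=200/np.tan(np.radians(float(s['v'])/2)); out=[]
    S=np.nanmedian(w[110:170,450:500][...,2])
    for v in range(140,172,2):
        for u in range(505,560):
            if g[v,u]<(60) and abs(w[v,u,0]-.58)<.006 and w[v,u,2]<.06:
                a,b=u-.5-s['cx'],v-s['cy'];r=np.hypot(a,b);k=np.tan(r/f)/r
                d=s['R'].T@np.array([a*k,b*k,1]); out.append((v,u,round(1000*(C+d*(.1098-C[1])/d[1])[2],1),round(1000*w[v,u,2],1))); break
    P=w[130:185,500:580].reshape(-1,3); P=P[(abs(P[:,0]-.58)<.012)&(P[:,1]>.106)&(P[:,1]<.13)&(P[:,2]>.022)&(P[:,2]<.075)]
    h=np.histogram(P[:,2]*1000,bins=np.arange(22,76,2)); print('slab',S,out,'\nzhist',h[0].tolist())
E
python3 -c "
from h import *
foot();grab('top');grab('scene');wheel();go(.632,-.058,.121)"
```

```text
clock: 12.78
tool_pos: [0.6316, -0.0558, 0.1183]
eef_rot: [0.04, -3.132, -0.002]
force: [-0.2, -0.3, 0.4]
finger_gap: -0.0003
grip_force: 0.0
slab 0.01740208725784214 [(148, 516, np.float64(19.3), np.float64(18.5)), (150, 516, np.float64(19.7), np.float64(18.1)), (152, 516, np.float64(20.1), np.float64(18.4)), (154, 516, np.float64(20.4), np.float64(20.2)), (156, 516, np.float64(20.8), np.float64(20.4)), (158, 516, np.float64(21.2), np.float64(20.3)), (160, 517, np.float64(23.0), np.float64(18.4)), (162, 541, np.float64(55.3), np.float64(46.4)), (164, 541, np.float64(55.6), np.float64(43.9)), (166, 542, np.float64(57.2), np.float64(46.7)), (168, 549, np.float64(65.7), np.float64(54.1)), (170, 552, np.float64(69.4), np.float64(56.7))] 
zhist [34, 23, 8, 3, 27, 40, 43, 45, 42, 152, 278, 17, 74, 35, 30, 11, 41, 54, 32, 21, 9, 1, 0, 0, 0, 0]
top hubtop [0.1604 0.1616 0.1639] n 103 board 0.113 armtop50 [0.1547 0.1564] armang mod120 -58.6 355
scene hubtop [0.1587 0.1618 0.1651] n 115 board 0.1142 armtop50 [0.1558 0.1572] armang mod120 -58.5 380
t 12.93 pos [ 0.6369 -0.0566  0.1248] yaw_y 91.5 shift [ 4.9 -1.3  3.8] roll None F [0.2 0.5 0.6] gap 0.000204942211729709
```

The wheel has turned 306° (10.2 mm, matching the hub's drop), and the sole is now about 1–3 mm above the slab. I'll go back and push about 80° more, in two halves.

```bash
python3 -m handwheel '[{"hand":0,"linear":[0,0,-50],"roll":0},{"hand":0,"linear":[0,0,-92],"roll":0},{"hand":0,"linear":[6,58,-92],"roll":0},{"hand":0,"linear":[12,116,-92],"roll":0},{"hand":0,"linear":[17,175,-92],"roll":0}]'>/dev/null;python3 -m handwheel '[{"hand":0,"linear":[0,0,0],"roll":0},{"hand":0,"linear":[0,0,30],"roll":0},{"hand":0,"linear":[0,0,65],"roll":0},{"hand":0,"linear":[0,0,65],"roll":0}]'
python3 -c "
from h import *
go(.624,.118,.15);arc(0,[-20,-35,-50,-62,-75],z=.150)"
```

```text
clock: 14.05
tool_pos: [0.6129, 0.1169, 0.1487]
eef_rot: [0.039, -3.139, 0.001]
force: [-0.4, 0.3, -0.0]
finger_gap: -0.0003
grip_force: 0.0
t 14.05 pos [0.6129 0.1169 0.1487] yaw_y 91.42 shift [-11.1   0.8  -1.4] roll None F [-0.4  0.3 -0. ] gap -0.0003486892371014232
-20 [-9, -7, -1]
-35 [-3, -17, -1]
-50 [5, -26, -1]
-62 [13, -31, -1]
-75 [23, -34, -1]
```

```bash
python3 -m handwheel '[{"hand":0,"linear":[-9,-7,0],"roll":0},{"hand":0,"linear":[-3,-17,0],"roll":0},{"hand":0,"linear":[5,-26,0],"roll":0},{"hand":0,"linear":[13,-31,0],"roll":0},{"hand":0,"linear":[23,-34,0],"roll":0}]'
python3 -c "
from h import *
import time
F=[]
for i in range(2): grab('scene');F.append(robot.get_state()['force'])
print(np.mean(F,0));arc(0,[-85,-95,-105,-112,-112],z=.150)"
```

```text
clock: 14.68
tool_pos: [0.5917, 0.0827, 0.1498]
eef_rot: [-0.039, 3.14, 0.0]
force: [2.5, 2.1, 0.0]
finger_gap: 0.0
grip_force: 1.3
[0.1694589  0.45325874 0.9763572 ]
-85 [7, -1, 0]
-95 [15, -1, 0]
-105 [23, 0, 0]
-112 [28, 2, 0]
-112 [28, 2, 0]
```

```bash
python3 -m handwheel '[{"hand":0,"linear":[7,-1,0],"roll":0},{"hand":0,"linear":[15,-1,0],"roll":0},{"hand":0,"linear":[23,0,0],"roll":0},{"hand":0,"linear":[28,2,0],"roll":0}]'
python3 -m handwheel '[{"hand":0,"linear":[-8,-2,0],"roll":0},{"hand":0,"linear":[-12,-2,-50],"roll":0},{"hand":0,"linear":[-12,-2,-66],"roll":0},{"hand":0,"linear":[-42,-50,-66],"roll":0},{"hand":0,"linear":[-70,-100,-66],"roll":0}]'
python3 -c "
from h import *
go(.632,-.058,.121)"
```

```text
clock: 15.28
tool_pos: [0.5633, 0.0842, 0.1493]
eef_rot: [-0.04, 3.141, -0.001]
force: [3.1, -0.1, -0.9]
finger_gap: 0.0
grip_force: 1.3
clock: 15.9
tool_pos: [0.6368, -0.0143, 0.2154]
eef_rot: [0.043, -3.141, -0.0]
force: [0.2, 0.7, 0.7]
finger_gap: 0.0001
grip_force: 0.0
t 15.9 pos [ 0.6368 -0.0143  0.2154] yaw_y 91.57 shift [  5.9 -43.6  94.4] roll None F [0.2 0.7 0.7] gap 9.78274133427579e-05
```

```bash
python3 -m handwheel '[{"hand":0,"linear":[3,-44,0],"roll":0},{"hand":0,"linear":[5,-44,50],"roll":0},{"hand":0,"linear":[5,-44,94],"roll":0},{"hand":0,"linear":[5,-44,94],"roll":0}]'
python3 -c "
from h import *
foot();grab('top');grab('scene');wheel();go(.632,-.058,.121)
s=ld('wrist')
c=s['p'][110:200,480:600];cv2.imwrite('pics/c8.png',cv2.resize(c,None,fx=6,fy=6,interpolation=2)[:,:,::-1])"
```

```text
clock: 16.4
tool_pos: [0.6282, -0.0575, 0.1167]
eef_rot: [0.039, -3.131, -0.003]
force: [-0.8, 0.2, 0.2]
finger_gap: 0.0003
grip_force: 0.0
slab 0.017393648858819 [(152, 518, np.float64(19.4), np.float64(19.4)), (154, 518, np.float64(19.7), np.float64(19.8)), (156, 517, np.float64(18.6), np.float64(17.2)), (158, 517, np.float64(19.0), np.float64(18.8)), (160, 517, np.float64(19.4), np.float64(18.5)), (162, 518, np.float64(21.2), np.float64(19.8)), (164, 518, np.float64(21.6), np.float64(19.0)), (166, 541, np.float64(52.6), np.float64(44.5)), (168, 541, np.float64(53.0), np.float64(42.9)), (170, 543, np.float64(55.8), np.float64(45.4))] 
zhist [19, 2, 8, 36, 37, 49, 40, 46, 239, 174, 20, 76, 30, 30, 11, 46, 60, 29, 20, 23, 36, 2, 0, 0, 0, 0]
top hubtop [0.1579 0.1591 0.1617] n 99 board 0.1131 armtop50 [0.1524 0.1538] armang mod120 -16.9 348
scene hubtop [0.1584 0.1598 0.1631] n 103 board 0.1142 armtop50 [0.153  0.1545] armang mod120 -16.7 373
t 16.55 pos [ 0.6335 -0.0581  0.1231] yaw_y 91.47 shift [1.5 0.1 2.1] roll None F [-0.1  0.4  0.4] gap 0.00010813107592342721
```

View pics/c8.png

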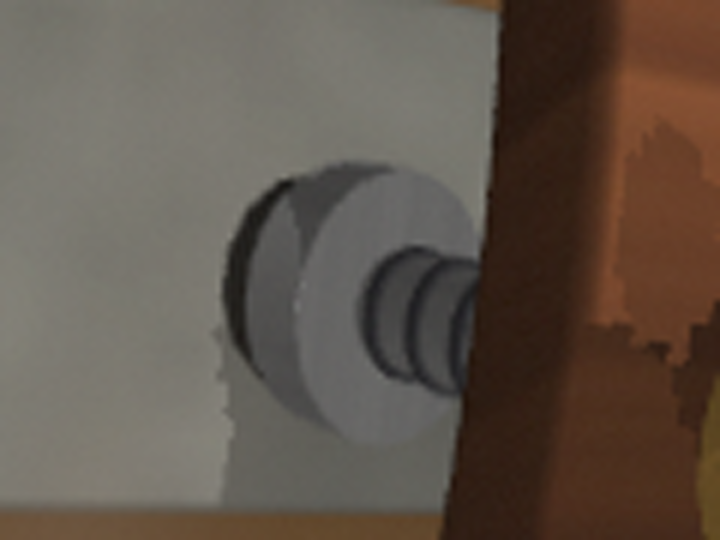

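The crop shows the foot standing on the slab. The rubber band at crop (225–250, 290) is slightly thinner than before, about 1.5–2 mm squash, and the foot is well inside the slab. Total turn is 384° (12.8 mm) against a gap of about 11 mm, which is mid-window for a light touch. The robot is clear of everything.

```bash
python3 -c "
from h import *
print(job.finish_job())"
```

```text
the job is handed in; nothing more can be done
None
```

The job is handed in, with no verdict shown: the slab is under the raised foot, and I turned the wheel 384° clockwise, so by my measurements the rubber rests on the slab about 1.5–2 mm past first touch (limit 4 mm); I did not knowingly touch the bowl, bottle, dipper, cup or soap dish.

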